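# Put the carving chisels back in their tray

### The arm

A 6-joint arm with a two-finger parallel gripper is mounted at the origin on the work surface. World frame = base frame: x ahead of the robot, y to its left, z up, the work surface at z = 0. Lengths are in m, angles in rad, forces in N, time in s.
With the tool pointing down it reaches from about 0.25 to 0.775 m from the base axis. Payload 4 kg.
Tool frame: the origin (TCP) lies between the finger pads; the fingertips stand 14 mm ahead of it and the grasp point (between the pads) lies 5 mm behind it; z points along the fingers, y is the direction in which the jaws open and shut (so a half turn about z gives the same grasp; the last joint's range is limited). The gripper opens to 94 mm and grips with 3 to 60 N. Pads are 16 mm wide; open, the fingers measure 119 mm over their backs; the gripper's body (75 mm by 177 mm) begins 78 mm behind the grasp point.
Start: joints at [-1.394, 0.087, 1.371, -0, 1.684, -0.103], TCP at [0.152, -0.529, 0.22] pointing down, gripper open.
Joint ranges: [-3.1, 3.1], [-0.76, 2.03], [0.27, 2.55], [-1.08, 4.22], [0.17, 2.65], [-2.57, 2.57]. Speed limits (rad/s): [2.79, 2.79, 3.14, 3.14, 3.14, 3.14].

### API

Orientations are given as a unit quaternion [w, x, y, z].
In Python, from bench import manip, optics gives the robot as it stands.
- The arm moves only by the shell command python3 -m jog 'ROWS' [OPENING]. ROWS is JSON, a list of rows, each a list of 6 numbers: the shift along the tool's x, y, z in cm, then the turn, a rotation vector about the tool's x, y, z in rad. In form: [[dx, dy, dz, ax, ay, az], ...]. A call has exactly 10 rows; each row shifts and turns the commanded pose from where the row before left it, along the tool's axes as they then stand; what a row does not reach is not made up. A row lasts 1/12 s, in which the tool goes at most 41.7 mm and 7.16 degrees, less where a joint would pass 70% of its speed; a pose out of reach is approached as far as the arm can. A call is refused whole if a number of a shift passes 4.17 or a number of a turn 0.125, either way. A call with a gripper value outside its range is refused whole. OPENING is the finger opening in cm, from 0 to 9.4, set as the call begins (- or left out, the last holds). The fingers move at their own pace and stop on an object; the grip force is fixed at half the most. Time passes only in rows, so rows that do not move let the fingers close, or fill a call up. It gives the time, the measured TCP pose, the force and the opening at its end, in the units of the state.
- manip.read_state(): the state, without advancing time (a new reading comes with each control period).
- optics.camera(name): name is "scene" or "top"; returns a dict with "pixels" (420x560x3 uint8, blue, green, red), "mtx" (3x3 intrinsics, pixels), "xyz" and "rotation" of the camera in the world. Camera axes: x right, y up, looking along -z (the intrinsics and any distortion apply to the point x, -y, -z); pixel columns grow to the right and rows downward; lengths in m; the calibration is good to about 2 mm. A picture is of the moment at which its call begins. There is no depth.
- manip.close_job(): hands the job in, once; it reports no verdict.
The state is a dict: "t": time; "q": joint angles; "joint_vel": joint speeds; "joint_torque": joint torques, N m; "position": TCP position; "ee_rot": TCP orientation; "force": force on the tool from outside, world axes, zero at the start; "torque": the same for the moment, N m; "finger_gap": finger opening in m.
Only numpy, scipy, OpenCV 4.12 (cv2) and the standard library are available. Lean on these libraries where they do the work, as an engineer would, in place of code of your own. Each camera call takes 0.05 s, during which the arm holds its last target. There are 200 camera calls.

### The job

Carving is done for the day: put the three carving chisels (narrow, medium and wide) back in the tray, each in the rest whose notch suits its width, handle between the cheeks towards you, and blade flat in the notch with the edge pointing away. Lay them down rather than dropping them, for the edges are sharp. The screwdriver and the file do not belong in the tray: leave them and the wax tin where they are.

Things in the scene. Friction and masses are not known exactly. Their poses are not given: they have to be found in the camera images.
- narrow_chisel: Narrow carving chisel, 164 mm long: brass ferrule, straight flat steel blade 6 mm wide, 4 mm thick to its square end. Octagonal beech handle 30 mm across flats, x -82 to 0 mm. Origin on the underside at mid-length, +x along the tool to its edge, +z up. It lies flat on the handle, axis 15 mm high, blade level. Balances at x -7 to -23 mm; grip the handle from above at x = -30 mm. 80 g.
- medium_chisel: Medium carving chisel, 164 mm long: brass ferrule, short 8 mm neck, flat steel blade 18 mm wide, 3 mm thick, square edge. Octagonal beech handle 30 mm across flats, x -82 to 0 mm. Origin on the underside at mid-length, +x along the tool to its edge, +z up. It lies flat on the handle, axis 15 mm high, blade level. Balances at x -7 to -23 mm; grip the handle from above at x = -30 mm. 95 g.
- wide_chisel: Wide fishtail carving chisel, 164 mm long: brass ferrule, 9 mm shank flaring to a flat blade 34 mm wide at the square edge. Octagonal beech handle 30 mm across flats, x -82 to 0 mm. Origin on the underside at mid-length, +x along the tool to its edge, +z up. It lies flat on the handle, axis 15 mm high, blade level. Balances at x -7 to -23 mm; grip the handle from above at x = -30 mm. 95 g.
- screwdriver: Screwdriver, 168 mm long: thick 27 mm steel collar, round shank 7 mm thick, flat tip spread to 14 mm. Octagonal beech handle 30 mm across flats, x -82 to 0 mm. Origin on the underside at mid-length, +x along the tool to its tip, +z up. It lies flat on the handle, axis 15 mm high, blade level. Balances at x -7 to -23 mm; grip the handle from above at x = -30 mm. 90 g.
- file: File, 170 mm long: steel ferrule, flat steel blade 19 mm wide at the handle, tapering to a 6 mm point. Octagonal beech handle 30 mm across flats, x -82 to 0 mm. Origin on the underside at mid-length, +x along the tool to its point, +z up. It lies flat on the handle, axis 15 mm high, blade level. Balances at x -7 to -23 mm; grip the handle from above at x = -30 mm. 90 g.
- narrow_rest: Plywood rest with the narrowest notch, fixed in the tray. Chisel seated: origin at x 0, y 0, z +8 mm (base top) of this frame (origin under the base), its +x along +x (away from the robot). Base x -98 to 92, y +-37 mm; on it a 10 mm high butt stop x < -92, cheeks 44 mm apart x -84 to -60; cross block x 60 to 74, 12 mm high, its posts 26 mm, notch between them 17 mm wide. Tray rim: base top height.
- medium_rest: Plywood rest with the middle notch, fixed in the tray. Chisel seated: origin at x 0, y 0, z +8 mm (base top) of this frame (origin under the base), its +x along +x (away from the robot). Base x -98 to 92, y +-37 mm; on it a 10 mm high butt stop x < -92, cheeks 44 mm apart x -84 to -60; cross block x 60 to 74, 12 mm high, its posts 26 mm, notch between them 31 mm wide. Tray rim: base top height.
- wide_rest: Plywood rest with the widest notch, fixed in the tray. Chisel seated: origin at x 0, y 0, z +8 mm (base top) of this frame (origin under the base), its +x along +x (away from the robot). Base x -98 to 92, y +-37 mm; on it a 10 mm high butt stop x < -92, cheeks 44 mm apart x -84 to -60; cross block x 60 to 74, 12 mm high, its posts 26 mm, notch between them 47 mm wide. Tray rim: base top height.
- wax_tin: Closed round metal wax tin, 72 mm across, 30 mm high, between the loose tools and the tray. A bystander. Origin under its centre.
- tray: Shallow wooden tray, fixed, 208 x 246 mm and 16 mm high, holding the three rests side by side along its y, 76 mm apart, in any order, all facing as it does. Origin under its centre, +x away from the robot.

How it is judged:
By the outcome, as a careful person would: the job done as asked, in the order asked, and still so for the second after the job is handed in, with the robot touching nothing.
It also fails if it takes over 96 s, if anything falls off the work surface, if the arm or the gripper's body presses on something with over 40 N, if the wrist force passes 120 N, or if a joint passes its speed limit or range.

## Working session

There is one attempt and no reset: what is moved stays moved. The work goes in short steps, Python scripts to look and compute and a shell command to move; the robot and the scene stay as the last step left them, time stands still between calls to the robot, and variables do not carry over. Pictures are saved under pics/ and viewed, about 12 in all and at most 16, crops included, and the job is handed in when it is done.

```bash
ls; mkdir -p pics; python3 - <<'E'
from bench import manip, optics
import cv2
for n in ("scene","top"):
    c=optics.camera(n); cv2.imwrite(f"pics/{n}0.png",c["pixels"]); print(n,c["mtx"],c["xyz"],c["rotation"],[k for k in c])
print(manip.read_state())
E
```

```text
pics
scene [[530.49043459   0.         287.43774567]
 [  0.         530.49043459 201.35690866]
 [  0.           0.           1.        ]] [1.57881461 0.28764531 1.1345961 ] [0.56654064 0.22514912 0.30202659 0.73288438] ['pixels', 'mtx', 'xyz', 'rotation']
top [[414.35314908   0.         281.35976259]
 [  0.         414.35314908 211.16911818]
 [  0.           0.           1.        ]] [ 0.40529997 -0.00563469  1.09026415] [ 0.71038985  0.06291594 -0.06325136 -0.69813115] ['pixels', 'mtx', 'xyz', 'rotation']
{'t': 0.1, 'q': array([-1.39408368e+00,  8.78689747e-02,  1.37203943e+00,  1.86927808e-05,
        1.68358258e+00, -1.03105354e-01]), 'joint_vel': array([-1.06912200e-04, -1.81293069e-03, -3.69638003e-03, -3.75159459e-04,
        1.98149128e-05,  8.57953555e-04]), 'joint_torque': array([ 1.82692365e-03, -3.41252768e+01, -3.03301120e+01,  7.20397267e-02,
        3.04467638e-02, -1.01123542e-04]), 'position': array([ 0.15182047, -0.52817337,  0.21846012]), 'ee_rot': array([-9.48864016e-04,  9.90228099e-01,  1.39453974e-01, -2.56431355e-05]), 'force': array([-0.66075356, -1.28084498, -0.19478998]), 'torque': array([-0.02203021,  0.05410636, -0.00764416]), 'finger_gap': 0.09429783336388411}
```

View pics/top0.png

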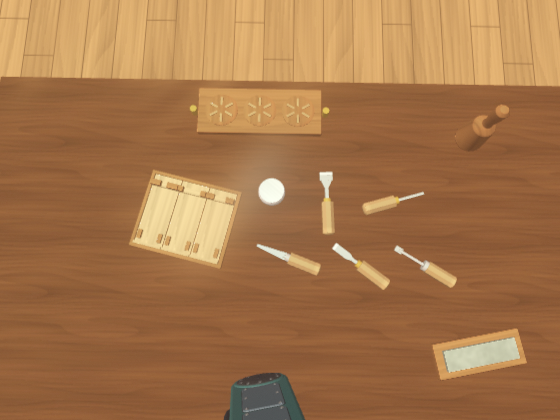

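View pics/scene0.png

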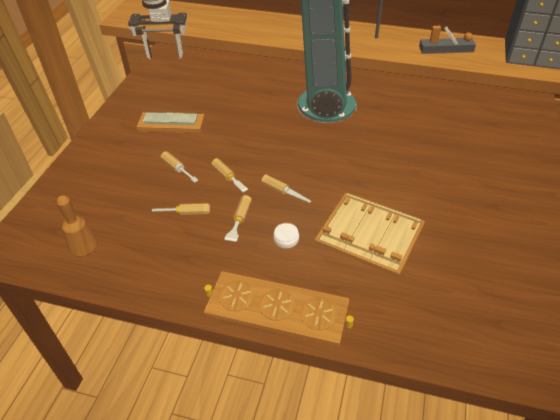

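Top view: the tray is at about (186,220), the wide fishtail at (327,205), a thin-bladed tool (probably the narrow chisel) at (395,202), and the medium at (362,267). The file is at (290,258), the screwdriver at (427,267) and the tin at (271,191). I'll zoom in and measure.

```bash
cat > h.py <<'E'
import numpy as np, cv2
from bench import optics, manip
from scipy.spatial.transform import Rotation as R
def rot(q): return R.from_quat([q[1],q[2],q[3],q[0]]).as_matrix()
def ray(c,u,z):
    u=np.atleast_2d(np.asarray(u,float)); K=c["mtx"]
    d=np.c_[(u[:,0]-K[0,2])/K[0,0],-(u[:,1]-K[1,2])/K[1,1],-np.ones(len(u))]@rot(c["rotation"]).T
    o=np.array(c["xyz"]); return o+d*((z-o[2])/d[:,2])[:,None]
def proj(c,p):
    v=(np.atleast_2d(p)-c["xyz"])@rot(c["rotation"]); K=c["mtx"]
    return np.c_[K[0,0]*v[:,0]/-v[:,2]+K[0,2],K[1,1]*-v[:,1]/-v[:,2]+K[1,2]]
E
python3 - <<'E'
from h import *
c=optics.camera("top"); im=c["pixels"]; np.save("top.npy",im)
a=cv2.resize(im[160:280,120:250],None,fx=4.5,fy=4.5,interpolation=cv2.INTER_CUBIC); cv2.imwrite("pics/tray.png",a)
a=cv2.resize(im[160:300,250:465],None,fx=3.7,fy=3.7,interpolation=cv2.INTER_CUBIC); cv2.imwrite("pics/tools.png",a)
hsv=cv2.cvtColor(im,cv2.COLOR_BGR2HSV)
for p in [(327,215),(378,205),(375,275),(305,265),(440,273),(180,220),(350,254),(410,197),(327,180),(450,330)]: print(p,hsv[p[1],p[0]])
E
```

```text
(327, 215) [ 20 106 224]
(378, 205) [ 20 108 224]
(375, 275) [ 20 108 225]
(305, 265) [ 20 105 224]
(440, 273) [ 20 107 226]
(180, 220) [ 21  90 234]
(350, 254) [ 24  32 214]
(410, 197) [ 23  30 218]
(327, 180) [ 29  22 227]
(450, 330) [ 13 156 142]
```

View pics/tray.png

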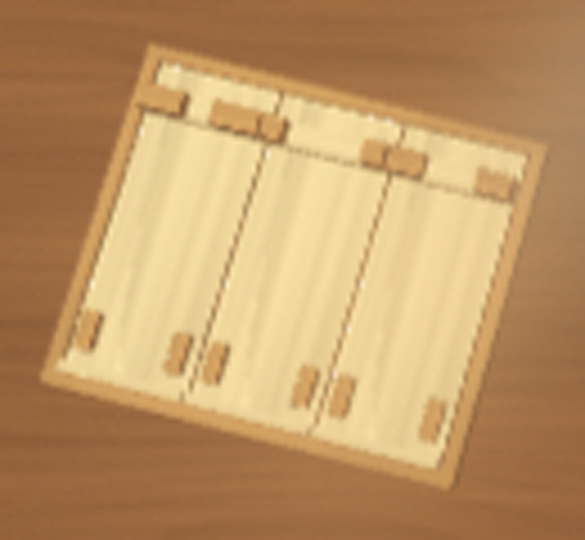

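View pics/tools.png

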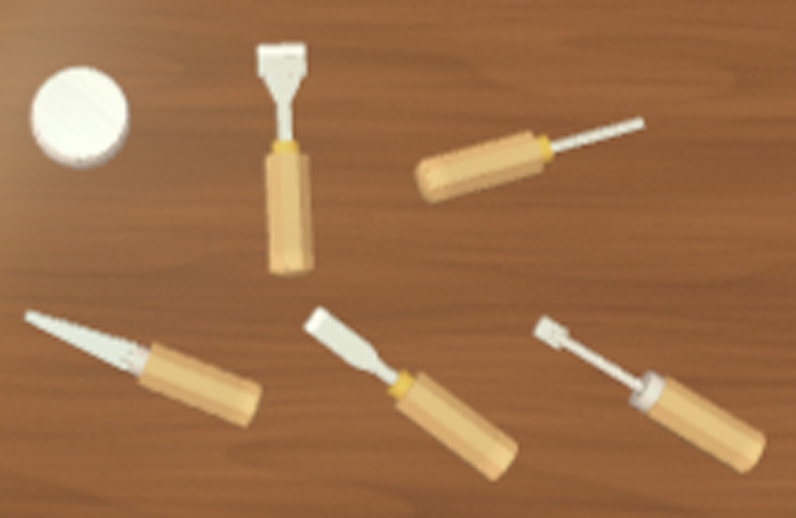

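Rests from the viewer's left to right: notch gaps of about 23, 75 and 50 px, so narrow, wide and medium. The tools are as I guessed: brass-ferruled narrow at crop (530,160), medium (410,390), wide (285,160). The steel-collar screwdriver and the file stay put. Next I'll measure poses.

```bash
cat > meas.py <<'E'
from h import *
def tools(c):
    im=c["pixels"]; hsv=cv2.cvtColor(im,cv2.COLOR_BGR2HSV)
    m=((hsv[...,2]>165)&(hsv[...,1]<150)).astype(np.uint8); m[:140]=0; m[330:]=0
    n,l,s,ce=cv2.connectedComponentsWithStats(m)
    out=[]
    for i in range(1,n):
        if s[i,4]<150: continue
        out.append((s[i],(l==i)))
    return out,hsv
def axis(c,mask,hsv,z=0.017):
    ys,xs=np.nonzero(mask); P=ray(c,np.c_[xs,ys],z)[:,:2]
    S=hsv[ys,xs,1]; H=P[S>80]                      # beech
    hc=H.mean(0); B=P[S<60]; bc=B.mean(0)
    d=np.linalg.svd(H-hc)[2][0]; d*=np.sign(d@(bc-hc))
    # direction: handle centre to blade points refined
    far=P[(P-hc)@d>0.09].mean(0) if ((P-hc)@d>0.09).any() else bc
    d2=(far-hc)/np.linalg.norm(far-hc)
    t=(P-hc)@d2; org=hc+d2*(t.max()+t.min())/2
    return org,np.degrees(np.arctan2(d2[1],d2[0])),np.degrees(np.arctan2(d[1],d[0])),t.max()-t.min()
E
python3 - <<'E'
from meas import *
np.set_printoptions(precision=4,suppress=True)
c=optics.camera("top"); o,hsv=tools(c)
for s,m in o:
    if s[2]<100 and 300<s[4]<2500:
        try: print(s,*axis(c,m,hsv))
        except Exception as e: print(s,e)
    else: print("big",s)
    if s[0]<150:
        cn=max(cv2.findContours(m.astype(np.uint8),cv2.RETR_EXTERNAL,cv2.CHAIN_APPROX_NONE)[0],key=cv2.contourArea)
        P=ray(c,cn[:,0],0.016)[:,:2]
        r=cv2.minAreaRect((P*1000).astype(np.float32)); print("tray",r); print(cv2.boxPoints(r))
E
```

```text
big [ 129  160  156  110 9782]
tray ((584.9306640625, 189.6304931640625), (280.3408203125, 415.374267578125), 6.714734077453613)
[[421.4377 379.5034]
 [470.0058 -33.0216]
 [748.4236  -0.2424]
 [699.8555 412.2826]]
[319 171  16  64 653] [ 0.6257 -0.1241] 2.420258902550527 2.1294842752813303 0.1697870569266239
[362 195  35  20 410] [nan nan] nan nan nan
[332 243  58  47 643] [ 0.4622 -0.2093] 53.88357537042745 53.57280537549622 0.170002593345768
[257 244  64  32 625] [ 0.4791 -0.0231] 69.22589341131547 68.84906846483709 0.17320642025141073
[394 245  63  43 587] [ 0.4647 -0.3757] 59.604074942855014 58.77109722482201 0.17509937307779883meas.py:14: RuntimeWarning: Mean of empty slice.
  hc=H.mean(0); B=P[S<60]; bc=B.mean(0)
  ret = um.true_divide(
```

```bash
python3 - <<'E'
from meas import *
np.set_printoptions(precision=4,suppress=True)
c=optics.camera("top"); im=c["pixels"]; hsv=cv2.cvtColor(im,cv2.COLOR_BGR2HSV)
# narrow
m=np.zeros(im.shape[:2],bool); b=(hsv[...,2]>150); m[185:220,355:430]=b[185:220,355:430]
print("narrow",m.sum(),axis(c,m,hsv))
# tray: base wood
print([tuple(map(int,hsv[y,x])) for x,y in [(140,210),(200,262),(236,210),(165,176),(125,210),(240,170),(190,270),(243,220)]])
b=((hsv[...,1]<125)&(hsv[...,2]>200)).astype(np.uint8)
roi=np.zeros_like(b); roi[165:275,125:246]=b[165:275,125:246]
roi=cv2.morphologyEx(roi,cv2.MORPH_CLOSE,np.ones((7,7)))
k=max(cv2.findContours(roi,cv2.RETR_EXTERNAL,cv2.CHAIN_APPROX_NONE)[0],key=cv2.contourArea)
r=cv2.minAreaRect((ray(c,k[:,0],.016)[:,:2]*1000).astype(np.float32)); print("base",r)
# full tray by hand-picked corners from crop (x/4.5+120, y/4.5+160)
C=np.array([[150,45],[547,146],[450,488],[42,378]])/4.5+[120-.4,160-.4]
P=ray(c,C,.016)[:,:2]; print(P,P.mean(0),[np.linalg.norm(P[i]-P[i-1]) for i in range(4)])
d=(P[0]+P[1]-P[2]-P[3]); e=P[0]+P[3]-P[1]-P[2]; print(np.degrees(np.arctan2(d[1],d[0])),np.degrees(np.arctan2(-e[0],e[1])))
E
```

```text
narrow 947 (array([ 0.6385, -0.2951]), np.float64(-76.45305091013476), np.float64(-73.74461848705202), np.float64(0.2153152128645326))
[(16, 138, 203), (16, 136, 201), (16, 126, 193), (19, 109, 205), (13, 147, 151), (14, 128, 167), (14, 146, 164), (14, 127, 167)]
base ((579.813720703125, 243.72959899902344), (239.4230499267578, 198.55789184570312), 76.25835418701172)
[[0.7065 0.3418]
 [0.649  0.1032]
 [0.448  0.1517]
 [0.5068 0.3897]] [0.5776 0.2466] [np.float64(0.2053519822728281), np.float64(0.24542499130094805), np.float64(0.20680537775053345), np.float64(0.24516638186738537)]
-13.521811870994508 -13.709742164881385
```

```bash
python3 - <<'E'
from meas import *
np.set_printoptions(precision=4,suppress=True)
c=optics.camera("top"); im=c["pixels"]; hsv=cv2.cvtColor(im,cv2.COLOR_BGR2HSV)
b=((hsv[...,2]>165)&(hsv[...,1]<150))|((hsv[...,1]>150)&(hsv[...,2]>190))
m=np.zeros(im.shape[:2],bool); m[185:220,358:430]=b[185:220,358:430]
hsv2=hsv.copy(); ys,xs=np.nonzero(m); hsv2[:,401:,1]=np.where(m[:,401:],20,hsv2[:,401:,1])
print("narrow",m.sum(),xs.min(),xs.max(),axis(c,m,hsv2))
# tip/butt picks from crop
T=ray(c,np.array([[643,122],[422,183],[537,149]])/3.7+[249.6,159.6],.017)[:,:2]; print(T, np.linalg.norm(T[0]-T[1]),np.degrees(np.arctan2(*(T[0]-T[1])[::-1])))
# rest features
yaw=np.radians(-13.65); X=np.array([np.cos(yaw),np.sin(yaw)]); Y=np.array([-X[1],X[0]]); O=np.array([.5785,.2455])
f=lambda p,z:[(q-O)@np.c_[X,Y] for q in ray(c,np.array(p)/4.5+[119.6,159.6],z)[:,:2]]
print("cheek mids",f([[135,342],[260,374],[387,409]],.03))
print("notch mids (posts top)",f([[199,107],[324,140],[452,172]],.042))
E
```

```text
narrow 511 362 423 (array([ 0.6323, -0.2989]), np.float64(-73.84795080729347), np.float64(-73.2281912937372), np.float64(0.16922027242177512))
[[ 0.6559 -0.3807]
 [ 0.6086 -0.2212]
 [ 0.6348 -0.304 ]] 0.16633756151674284 -73.4639845535084
cheek mids [array([-0.0707,  0.073 ]), array([-0.0702, -0.0015]), array([-0.071 , -0.0771])]
notch mids (posts top) [array([0.0684, 0.0752]), array([ 0.0679, -0.0004]), array([ 0.0685, -0.0769])]
```

```bash
cat > plan.py <<'E'
import sys; from h import *
np.set_printoptions(precision=3,suppress=True)
# target x y z(mm->m) yaw deg of tool x ; prints turn (rotvec, current tool frame) and shift cm in final / current tool frames
x,y,z,w=map(float,sys.argv[1:5]); s=manip.read_state()
A=rot(s["ee_rot"]); w=np.radians(w); G=np.array([[np.cos(w),np.sin(w),0],[np.sin(w),-np.cos(w),0],[0,0,-1]]).T
G=np.c_[[np.cos(w),np.sin(w),0],[np.sin(w),-np.cos(w),0],[0,0,-1]]
d=(np.array([x,y,z])-s["position"])*100
print("t",round(s["t"],2),"pos",s["position"],"yaw",np.degrees(np.arctan2(A[1,0],A[0,0])),"gap",s["finger_gap"],"F",s["force"],"q",s["q"])
print("turn",R.from_matrix(A.T@G).as_rotvec(),"shift final",G.T@d,"shift now",A.T@d)
E
python3 plan.py 0.6235 -0.270 0.11 106.4; python3 - <<'E'
import numpy as np
O=np.array([.5785,.2455]);y=np.radians(-13.65);X=np.array([np.cos(y),np.sin(y)]);Y=np.array([-X[1],X[0]])
for n,k in(("narrow",.075),("wide",-.0008),("medium",-.077)): print(n,O-.0285*X+k*Y)
for n,o,a in(("narrow",(.632,-.299),-73.6),("medium",(.4622,-.2093),53.8),("wide",(.6257,-.1241),2.4)): print(n,np.array(o)-.03*np.array([np.cos(np.radians(a)),np.sin(np.radians(a))]))
E
```

```text
t 0.3 pos [ 0.152 -0.528  0.219] yaw 16.03374398677429 gap 0.09412765487140086 F [-0.209  0.316 -0.084] q [-1.394  0.087  1.371 -0.     1.684 -0.103]
turn [-0.001 -0.001 -1.577] shift final [11.477 52.542 10.907] shift now [ 52.467 -11.805  10.918]
narrow [0.56850424 0.32510738]
wide [0.55061618 0.25144832]
medium [0.53263372 0.17740055]
narrow [ 0.62352976 -0.27022058]
medium [ 0.44448183 -0.23350881]
wide [ 0.59572632 -0.12535627]
```

```bash
python3 -m jog '[[3.5,-0.79,0.4,0,0,0],[3.5,-0.79,0.4,0,0,0],[3.5,-0.79,0.4,0,0,0],[3.5,-0.79,0.4,0,0,0],[3.5,-0.79,0.4,0,0,0],[3.5,-0.79,0.4,0,0,0],[3.5,-0.79,0.4,0,0,0],[3.5,-0.79,0.4,0,0,0],[3.5,-0.79,0.4,0,0,0],[3.5,-0.79,0.4,0,0,0]]' 7
python3 -m jog '[[3.5,-0.79,0.4,0,0,0],[3.5,-0.79,0.4,0,0,0],[3.5,-0.79,0.4,0,0,0],[3.5,-0.79,0.4,0,0,0],[3.5,-0.79,0.4,0,0,0],[0,0,0,0,0,-0.12],[0,0,0,0,0,-0.12],[0,0,0,0,0,-0.12],[0,0,0,0,0,-0.12],[0,0,0,0,0,-0.12]]'
python3 -m jog '[[0,0,0,0,0,-0.12],[0,0,0,0,0,-0.12],[0,0,0,0,0,-0.12],[0,0,0,0,0,-0.12],[0,0,0,0,0,-0.12],[0,0,0,0,0,-0.12],[0,0,0,0,0,-0.12],[0,0,0,0,0,-0.12],[0,0,0,0,0,0],[0,0,0,0,0,0]]'
python3 plan.py 0.6235 -0.270 0.018 106.4
```

```text
t: 1.13
position: [0.4678, -0.3549, 0.1793]
ee_rot: [0.0, 0.99, 0.139, -0.0]
force: [0.0, -0.6, 0.7]
finger_gap: 0.0704
t: 1.97
position: [0.6239, -0.2695, 0.159]
ee_rot: [-0.0, 0.903, 0.429, -0.0]
force: [-0.1, -0.5, -0.7]
finger_gap: 0.0698
t: 2.8
position: [0.6237, -0.2697, 0.1592]
ee_rot: [-0.0, 0.607, 0.795, -0.0]
force: [0.2, 0.1, 0.1]
finger_gap: 0.0698
t 2.8 pos [ 0.624 -0.27   0.159] yaw 105.23560479415083 gap 0.06983811820632618 F [0.246 0.067 0.091] q [-0.492  0.394  1.118 -0.     1.63  -0.757]
turn [-0.   -0.   -0.02] shift final [-0.02  -0.027 14.124] shift now [-0.024 -0.023 14.124]
```

```bash
python3 -m jog '[[0,0,2,0,0,-0.02],[0,0,2,0,0,0],[0,0,2,0,0,0],[0,0,2,0,0,0],[0,0,2,0,0,0],[0,0,1.5,0,0,0],[0,0,1,0,0,0],[0,0,0.8,0,0,0],[0,0,0.5,0,0,0],[0,0,0.3,0,0,0]]' 6
python3 -m jog '[[0,0,0,0,0,0],[0,0,0,0,0,0],[0,0,0,0,0,0],[0,0,0,0,0,0],[0,0,0,0,0,0],[0,0,0,0,0,0],[0,0,0,0,0,0],[0,0,0,0,0,0],[0,0,0,0,0,0],[0,0,0,0,0,0]]' 0
python3 -m jog '[[0,0,-0.5,0,0,0],[0,0,-1,0,0,0],[0,0,-1.5,0,0,0],[0,0,-2,0,0,0],[0,0,-2,0,0,0],[0,0,-2,0,0,0],[0,0,-2,0,0,0],[0,0,-1,0,0,0],[0,0,0,0,0,0],[0,0,0,0,0,0]]'
python3 plan.py 0.5685 0.3251 0.13 166.35
python3 - <<'E'
from h import *
c=optics.camera("top"); a=c["pixels"][150:290,300:460]; s=optics.camera("scene")["pixels"][120:260,110:270]
cv2.imwrite("pics/g1.png",cv2.resize(np.hstack([a,s]),None,fx=2.4,fy=2.4,interpolation=cv2.INTER_CUBIC))
E
```

```text
t: 3.63
position: [0.6239, -0.2699, 0.0183]
ee_rot: [0.0, 0.598, 0.801, -0.0]
force: [0.2, -0.6, 0.4]
finger_gap: 0.0599
t: 4.47
position: [0.6241, -0.27, 0.0193]
ee_rot: [0.001, 0.598, 0.802, 0.0]
force: [-0.5, 0.6, 3.9]
finger_gap: 0.0297
t: 5.3
position: [0.6238, -0.2698, 0.1387]
ee_rot: [0.0, 0.598, 0.802, 0.0]
force: [1.0, -0.3, -1.3]
finger_gap: 0.0298
t 5.3 pos [ 0.624 -0.27   0.139] yaw 106.56190716475808 gap 0.029800317499630243 F [ 0.996 -0.281 -1.346] q [-0.491  0.401  1.149 -0.     1.59  -0.781]
turn [ 0.     0.001 -1.043] shift final [19.417 56.499  0.867] shift now [58.596 11.651  0.844]
```

View pics/g1.png

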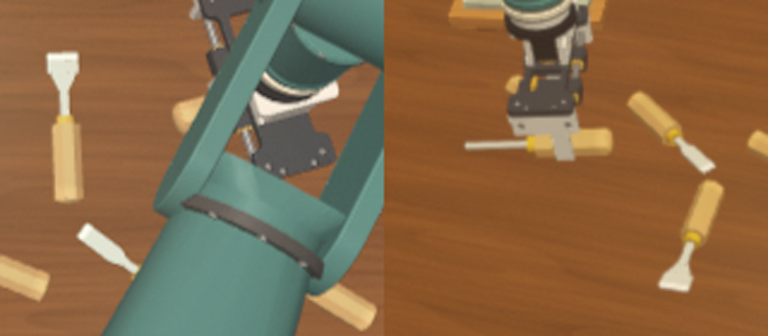

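Narrow gripped (gap 29.8 mm, the handle's 30 mm) and held level in the scene half at (540,145). Carrying it to the leftmost rest.

```bash
python3 -m jog '[[1.5,0.3,0,0,0,0],[2.5,0.5,0,0,0,0],[3.3,0.65,0,0,0,0],[3.3,0.65,0,0,0,0],[3.3,0.65,0,0,0,0],[3.3,0.65,0,0,0,0],[3.3,0.65,0,0,0,0],[3.3,0.65,0,0,0,0],[3.3,0.65,0,0,0,0],[3.3,0.65,0,0,0,0]]'
python3 -m jog '[[3.3,0.65,0,0,0,0],[3.3,0.65,0,0,0,0],[3.3,0.65,0,0,0,0],[3.3,0.65,0,0,0,0],[3.3,0.65,0,0,0,0],[3.3,0.65,0,0,0,0],[3.3,0.65,0,0,0,0],[2.5,0.5,0,0,0,0],[1.5,0.3,0,0,0,0],[1,0.2,0,0,0,0]]'
python3 -m jog '[[0,0,0,0,0,-0.116],[0,0,0,0,0,-0.116],[0,0,0,0,0,-0.116],[0,0,0,0,0,-0.116],[0,0,0,0,0,-0.116],[0,0,0,0,0,-0.116],[0,0,0,0,0,-0.116],[0,0,0,0,0,-0.116],[0,0,0,0,0,-0.116],[0,0,0,0,0,0]]'
python3 plan.py 0.5685 0.3251 0.07 166.35
```

```text
t: 6.23
position: [0.5929, 0.0414, 0.137]
ee_rot: [-0.001, 0.598, 0.802, -0.001]
force: [0.1, -0.8, -0.3]
finger_gap: 0.0297
t: 7.07
position: [0.566, 0.326, 0.1371]
ee_rot: [-0.001, 0.597, 0.802, -0.001]
force: [-0.1, -0.5, -0.9]
finger_gap: 0.0296
t: 7.9
position: [0.5676, 0.3228, 0.1378]
ee_rot: [-0.0, 0.118, 0.993, -0.001]
force: [0.3, 0.2, -1.5]
finger_gap: 0.0294
t 7.9 pos [0.568 0.323 0.138] yaw 166.40215826375714 gap 0.029355990213087452 F [ 0.271  0.186 -1.498] q [ 0.431  0.344  1.228 -0.001  1.572 -0.903]
turn [-0.001 -0.001  0.001] shift final [-0.036  0.249  6.783] shift now [-0.041  0.258  6.783]
```

```bash
python3 -m jog '[[0,0.25,1,0,0,0],[0,0,1,0,0,0],[0,0,1,0,0,0],[0,0,1,0,0,0],[0,0,1,0,0,0],[0,0,0.8,0,0,0],[0,0,0.5,0,0,0],[0,0,0.3,0,0,0],[0,0,0.2,0,0,0],[0,0,0,0,0,0]]'
python3 plan.py 0.5685 0.3251 0.035 166.35
python3 - <<'E'
from h import *
c=optics.camera("top")["pixels"][160:280,120:260]; s=optics.camera("scene")["pixels"][180:280,310:430]
cv2.imwrite("pics/p1.png",np.hstack([cv2.resize(c,(420,360),interpolation=cv2.INTER_CUBIC),cv2.resize(s,(380,360),interpolation=cv2.INTER_CUBIC)]))
E
```

```text
t: 8.73
position: [0.5683, 0.3263, 0.0702]
ee_rot: [-0.0, 0.119, 0.993, -0.0]
force: [-0.6, -0.5, -0.9]
finger_gap: 0.0295
t 8.73 pos [0.568 0.326 0.07 ] yaw 166.37347354345758 gap 0.02954502061989579 F [-0.557 -0.533 -0.926] q [ 0.435  0.387  1.308 -0.     1.447 -0.898]
turn [-0. -0.  0.] shift final [-0.047 -0.113  3.522] shift now [-0.047 -0.112  3.522]
```

View pics/p1.png

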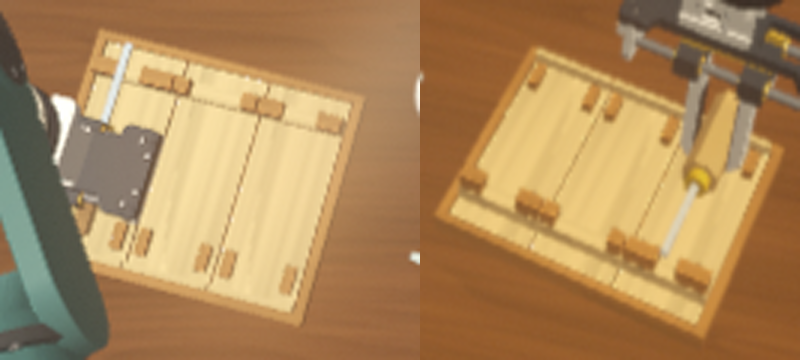

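The top half shows the blade at (117,80), centred in the narrow notch (113–140) once parallax is taken out. Lowering.

```bash
python3 -m jog '[[0,-0.1,0.5,0,0,0],[0,0,0.5,0,0,0],[0,0,0.5,0,0,0],[0,0,0.5,0,0,0],[0,0,0.4,0,0,0],[0,0,0.3,0,0,0],[0,0,0.2,0,0,0],[0,0,0.1,0,0,0],[0,0,0.1,0,0,0],[0,0,0.1,0,0,0]]'
python3 -m jog '[[0,0,0.1,0,0,0],[0,0,0.1,0,0,0],[0,0,0.1,0,0,0],[0,0,0,0,0,0],[0,0,0,0,0,0],[0,0,0,0,0,0],[0,0,0,0,0,0],[0,0,0,0,0,0],[0,0,0,0,0,0],[0,0,0,0,0,0]]'
```

```text
t: 9.67
position: [0.5683, 0.3255, 0.0386]
ee_rot: [0.0, 0.119, 0.993, 0.0]
force: [0.2, 0.7, -1.2]
finger_gap: 0.0296
t: 10.5
position: [0.5681, 0.3253, 0.0354]
ee_rot: [0.0, 0.119, 0.993, -0.0]
force: [0.2, 0.6, -0.3]
finger_gap: 0.0294
```

```bash
python3 -m jog '[[0,0,0.05,0,0,0],[0,0,0.05,0,0,0],[0,0,0,0,0,0],[0,0,0,0,0,0],[0,0,0,0,0,0],[0,0,0,0,0,0],[0,0,0,0,0,0],[0,0,0,0,0,0],[0,0,0,0,0,0],[0,0,0,0,0,0]]'
```

```text
t: 11.33
position: [0.5681, 0.3254, 0.0353]
ee_rot: [0.0, 0.119, 0.993, 0.0]
force: [-2.7, -1.6, 4.9]
finger_gap: 0.0294
```

Contact (4.9 N). Release, lift, and head to the medium.

```bash
python3 -m jog '[[0,0,0,0,0,0],[0,0,0,0,0,0],[0,0,0,0,0,0],[0,0,0,0,0,0],[0,0,0,0,0,0],[0,0,-0.5,0,0,0],[0,0,-1,0,0,0],[0,0,-1.5,0,0,0],[0,0,-2,0,0,0],[0,0,-2.5,0,0,0]]' 5
python3 plan.py 0.4445 -0.2335 0.12 53.8
python3 - <<'E'
from h import *
c=optics.camera("top")["pixels"][160:280,120:260]; s=optics.camera("scene")["pixels"][180:280,310:430]
cv2.imwrite("pics/p2.png",np.hstack([cv2.resize(c,(420,360),interpolation=cv2.INTER_CUBIC),cv2.resize(s,(380,360),interpolation=cv2.INTER_CUBIC)]))
E
```

```text
t: 12.17
position: [0.5674, 0.325, 0.1095]
ee_rot: [-0.001, 0.119, 0.993, -0.001]
force: [-0.8, -0.1, -0.6]
finger_gap: 0.05
t 12.17 pos [0.567 0.325 0.11 ] yaw 166.373960058075 gap 0.04999932317354424 F [-0.764 -0.074 -0.64 ] q [ 0.434  0.36   1.262 -0.     1.521 -0.899]
turn [-0.003  0.     1.965] shift final [-52.326  23.07   -1.048] shift now [ -1.214 -57.174  -0.96 ]
```

View pics/p2.png

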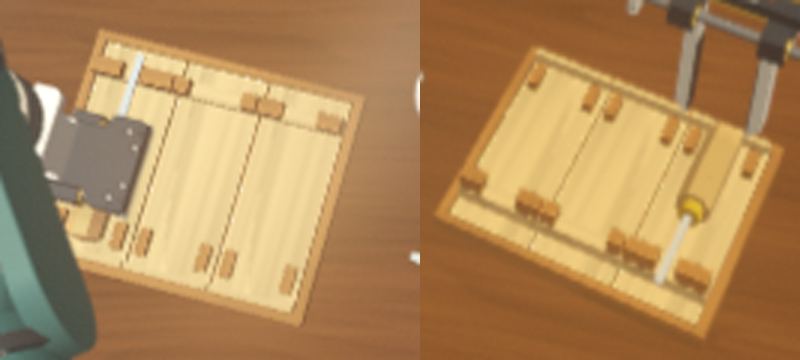

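Narrow lies seated: its blade passes at (132,77) between the posts (124/140), with the handle between the cheeks. Now the medium.

```bash
python3 -m jog '[[0,-2.2,-0.2,0,0,0],[-0.1,-3.3,-0.2,0,0,0],[-0.1,-3.3,-0.2,0,0,0],[-0.1,-3.3,-0.2,0,0,0],[-0.1,-3.3,-0.2,0,0,0],[-0.1,-3.3,0,0,0,0],[-0.1,-3.3,0,0,0,0],[-0.1,-3.3,0,0,0,0],[-0.1,-3.3,0,0,0,0],[-0.1,-3.3,0,0,0,0]]' 7
python3 -m jog '[[-0.1,-3.3,0,0,0,0],[-0.1,-3.3,0,0,0,0],[-0.1,-3.3,0,0,0,0],[0,-3.3,0,0,0,0],[0,-3.3,0,0,0,0],[0,-3.3,0,0,0,0],[0,-3.3,0,0,0,0],[0,-2.2,0,0,0,0],[0,0,0,0,0,0.1228],[0,0,0,0,0,0.1228]]'
python3 -m jog '[[0,0,0,0,0,0.1228],[0,0,0,0,0,0.1228],[0,0,0,0,0,0.1228],[0,0,0,0,0,0.1228],[0,0,0,0,0,0.1228],[0,0,0,0,0,0.1228],[0,0,0,0,0,0.1228],[0,0,0,0,0,0.1228],[0,0,0,0,0,0.1228],[0,0,0,0,0,0.1228]]'
python3 -m jog '[[0,0,0,0,0,0.1228],[0,0,0,0,0,0.1228],[0,0,0,0,0,0.1228],[0,0,0,0,0,0.1228],[0,0,0,0,0,0],[0,0,0,0,0,0],[0,0,0,0,0,0],[0,0,0,0,0,0],[0,0,0,0,0,0],[0,0,0,0,0,0]]'
python3 plan.py 0.4445 -0.2335 0.018 53.8
```

```text
t: 13.1
position: [0.5009, 0.0118, 0.1193]
ee_rot: [0.0, 0.119, 0.993, -0.0]
force: [-0.3, -0.6, -0.6]
finger_gap: 0.0695
t: 13.93
position: [0.4443, -0.2349, 0.1192]
ee_rot: [-0.0, 0.244, 0.97, -0.0]
force: [-0.3, 0.0, -0.7]
finger_gap: 0.07
t: 14.77
position: [0.4448, -0.2332, 0.1192]
ee_rot: [-0.0, 0.757, 0.653, -0.0]
force: [0.3, 0.0, -0.2]
finger_gap: 0.0701
t: 15.6
position: [0.445, -0.2334, 0.1195]
ee_rot: [0.0, 0.892, 0.453, 0.0]
force: [0.0, 0.5, -0.4]
finger_gap: 0.0697
t 15.6 pos [ 0.445 -0.233  0.119] yaw 53.844730722704796 gap 0.06965663664950465 F [ 0.008  0.463 -0.39 ] q [-0.596  0.024  1.638 -0.     1.48   0.035]
turn [0.    0.    0.001] shift final [-0.042 -0.033 10.148] shift now [-0.042 -0.034 10.148]
```

```bash
python3 -m jog '[[0,0,1.5,0,0,0],[0,0,1.5,0,0,0],[0,0,1.5,0,0,0],[0,0,1.5,0,0,0],[0,0,1.2,0,0,0],[0,0,1,0,0,0],[0,0,0.8,0,0,0],[0,0,0.5,0,0,0],[0,0,0.4,0,0,0],[0,0,0.2,0,0,0]]' 6
python3 -m jog '[[0,0,0,0,0,0],[0,0,0,0,0,0],[0,0,0,0,0,0],[0,0,0,0,0,0],[0,0,0,0,0,0],[0,0,0,0,0,0],[0,0,0,0,0,0],[0,0,0,0,0,0],[0,0,0,0,0,0],[0,0,0,0,0,0]]' 0
python3 -m jog '[[0,0,-0.5,0,0,0],[0,0,-1,0,0,0],[0,0,-1.5,0,0,0],[0,0,-2,0,0,0],[0,0,-2,0,0,0],[0,0,-2,0,0,0],[0,0,-2,0,0,0],[0,0,-1,0,0,0],[0,0,0,0,0,0],[0,0,0,0,0,0]]'
python3 plan.py 0.5326 0.1774 0.13 -13.65
```

```text
t: 16.43
position: [0.4451, -0.2335, 0.0183]
ee_rot: [0.0, 0.892, 0.452, 0.0]
force: [-0.0, -0.1, 0.4]
finger_gap: 0.0601
t: 17.27
position: [0.4453, -0.2336, 0.0189]
ee_rot: [0.0, 0.892, 0.452, 0.0]
force: [0.2, 0.1, 3.2]
finger_gap: 0.0299
t: 18.1
position: [0.4451, -0.2334, 0.1387]
ee_rot: [0.0, 0.892, 0.452, 0.0]
force: [0.1, -0.3, -1.4]
finger_gap: 0.0292
t 18.1 pos [ 0.445 -0.233  0.139] yaw 53.802957508234634 gap 0.02921697727053991 F [ 0.147 -0.273 -1.365] q [-0.596  0.011  1.611 -0.     1.519  0.036]
turn [ 0.001 -0.     1.177] shift final [ -1.188 -41.987   0.866] shift now [ 38.322 -17.198   0.85 ]
```

```bash
python3 -m jog '[[1.15,-0.5,0,0,0,0],[3,-1.35,0,0,0,0],[3,-1.35,0,0,0,0],[3,-1.35,0,0,0,0],[3,-1.35,0,0,0,0],[3,-1.35,0,0,0,0],[3,-1.35,0,0,0,0],[3,-1.35,0,0,0,0],[3,-1.35,0,0,0,0],[3,-1.35,0,0,0,0]]'
python3 -m jog '[[3,-1.35,0,0,0,0],[3,-1.35,0,0,0,0],[3,-1.35,0,0,0,0],[1.15,-0.5,0,0,0,0],[0,0,0,0,0,0.1177],[0,0,0,0,0,0.1177],[0,0,0,0,0,0.1177],[0,0,0,0,0,0.1177],[0,0,0,0,0,0.1177],[0,0,0,0,0,0.1177]]'
python3 -m jog '[[0,0,0,0,0,0.1177],[0,0,0,0,0,0.1177],[0,0,0,0,0,0.1177],[0,0,0,0,0,0.1177],[0,0,0,0,0,0],[0,0,0,0,0,0],[0,0,1.5,0,0,0],[0,0,1.5,0,0,0],[0,0,1,0,0,0],[0,0,0.5,0,0,0]]'
python3 plan.py 0.5326 0.1774 0.035 -13.65
```

```text
t: 18.93
position: [0.5077, 0.071, 0.1364]
ee_rot: [-0.001, 0.892, 0.453, -0.002]
force: [0.5, -0.3, 0.3]
finger_gap: 0.0301
t: 19.77
position: [0.5311, 0.1771, 0.1367]
ee_rot: [0.0, 0.994, 0.113, -0.002]
force: [1.3, 0.1, -0.6]
finger_gap: 0.0298
t: 20.6
position: [0.5309, 0.177, 0.091]
ee_rot: [0.001, 0.993, -0.118, -0.002]
force: [0.8, -0.3, 0.0]
finger_gap: 0.0296
t 20.6 pos [0.531 0.177 0.091] yaw -13.542140887172538 gap 0.029552869931066282 F [ 0.809 -0.318  0.034] q [ 0.221  0.171  1.535 -0.     1.439  2.028]
turn [0.002 0.004 0.002] shift final [ 0.153 -0.079  5.6  ] shift now [ 0.174 -0.089  5.599]
```

```bash
python3 -m jog '[[0.15,-0.08,0.5,0,0,0],[0,0,0.5,0,0,0],[0,0,0.5,0,0,0],[0,0,0.3,0,0,0],[0,0,0.2,0,0,0],[0,0,0.1,0,0,0],[0,0,0,0,0,0],[0,0,0,0,0,0],[0,0,0,0,0,0],[0,0,0,0,0,0]]'
python3 plan.py 0.5326 0.1774 0.035 -13.65
python3 - <<'E'
from h import *
c=optics.camera("top")["pixels"][160:280,120:260]; s=optics.camera("scene")["pixels"][180:280,310:430]
cv2.imwrite("pics/p3.png",np.hstack([cv2.resize(c,(420,360),interpolation=cv2.INTER_CUBIC),cv2.resize(s,(380,360),interpolation=cv2.INTER_CUBIC)]))
E
```

```text
t: 21.43
position: [0.5343, 0.1777, 0.0728]
ee_rot: [-0.0, 0.993, -0.119, 0.0]
force: [0.1, 0.2, -1.0]
finger_gap: 0.0295
t 21.43 pos [0.534 0.178 0.073] yaw -13.636096708232335 gap 0.029513554190665085 F [ 0.074  0.159 -0.991] q [ 0.221  0.189  1.552 -0.     1.399  2.029]
turn [-0.    -0.001  0.   ] shift final [-0.153  0.07   3.779] shift now [-0.155  0.071  3.779]
```

View pics/p3.png

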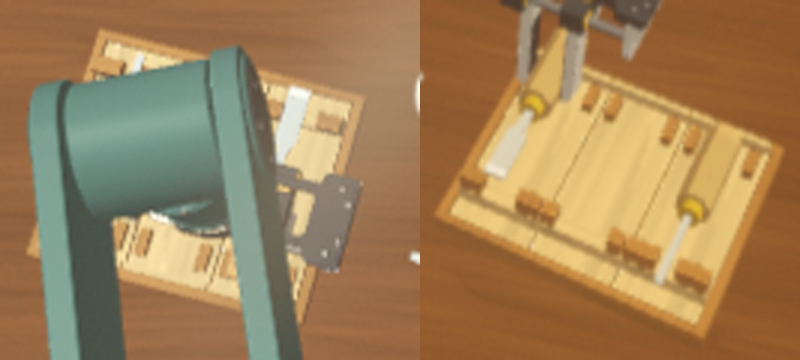

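```bash
cat > bl.py <<'E'
from h import *
import sys
O=np.array([.5785,.2455]);w=np.radians(-13.65);X=np.array([np.cos(w),np.sin(w)]);Y=np.array([-X[1],X[0]])
def blade(c,k,z,smax=55):  # blade pixels near rest at offset k (m), rest-frame stats
    hsv=cv2.cvtColor(c["pixels"],cv2.COLOR_BGR2HSV); ys,xs=np.nonzero((hsv[...,1]<smax)&(hsv[...,2]>160))
    P=(ray(c,np.c_[xs,ys],z)[:,:2]-O)@np.c_[X,Y]; P=P[(abs(P[:,1]-k)<.036)&(P[:,0]>.035)&(P[:,0]<.1)]
    if len(P)<5: return len(P)
    f=np.polyfit(P[:,0],P[:,1],1)
    return len(P),"x",P[:,0].min(),P[:,0].max(),"y@67",np.polyval(f,.067)-k,"yaw",np.degrees(np.arctan(f[0])), "w",np.ptp(P[abs(P[:,0]-.072)<.004,1])
E
python3 - <<'E'
from bl import *
for n in("top","scene"):
    c=optics.camera(n)
    print(n,"medium held",blade(c,-.0765,.070)); print(n,"narrow seated",blade(c,.0755,.033))
E
```

```text
top medium held (149, 'x', np.float64(0.03548212466235264), np.float64(0.0855738199014886), 'y@67', np.float64(0.0007654526918008386), 'yaw', np.float64(-0.4475475561836163), 'w', np.float64(0.018500192712633756))
top narrow seated (28, 'x', np.float64(0.03529648391295447), np.float64(0.08609648123333426), 'y@67', np.float64(-0.008371930041740652), 'yaw', np.float64(30.192200736922818), 'w', np.float64(0.005886993717078098))
scene medium held (80, 'x', np.float64(0.035532018008497326), np.float64(0.08655120329107509), 'y@67', np.float64(0.0013649422827422403), 'yaw', np.float64(-0.39224848105273824), 'w', np.float64(0.014891447881752909))
scene narrow seated (20, 'x', np.float64(0.03796647911417542), np.float64(0.08491121789824575), 'y@67', np.float64(0.0008712169453280183), 'yaw', np.float64(-0.343386401893745), 'w', np.float64(0.002321925451781212))
```

Both views put the medium blade within about 1.5 mm of its notch line and straight. Lowering to contact.

```bash
python3 -m jog '[[-0.1,0.07,0.5,0,0,0],[0,0,0.5,0,0,0],[0,0,0.5,0,0,0],[0,0,0.5,0,0,0],[0,0,0.5,0,0,0],[0,0,0.4,0,0,0],[0,0,0.3,0,0,0],[0,0,0.2,0,0,0],[0,0,0.1,0,0,0],[0,0,0.1,0,0,0]]'
python3 -m jog '[[0,0,0.1,0,0,0],[0,0,0.05,0,0,0],[0,0,0.05,0,0,0],[0,0,0,0,0,0],[0,0,0,0,0,0],[0,0,0,0,0,0],[0,0,0,0,0,0],[0,0,0,0,0,0],[0,0,0,0,0,0],[0,0,0,0,0,0]]'
```

```text
t: 22.47
position: [0.5331, 0.1773, 0.0365]
ee_rot: [0.0, 0.993, -0.119, 0.0]
force: [-0.2, 0.1, -1.3]
finger_gap: 0.0296
t: 23.3
position: [0.5331, 0.1773, 0.0349]
ee_rot: [-0.0, 0.993, -0.119, 0.0]
force: [-1.7, -0.4, 4.6]
finger_gap: 0.03
```

```bash
python3 -m jog '[[0,0,0,0,0,0],[0,0,0,0,0,0],[0,0,0,0,0,0],[0,0,0,0,0,0],[0,0,0,0,0,0],[0,0,-0.5,0,0,0],[0,0,-1,0,0,0],[0,0,-2,0,0,0],[0,0,-2.5,0,0,0],[0,0,-2.5,0,0,0]]' 5
python3 plan.py 0.5957 -0.1254 0.12 2.4
```

```text
t: 24.13
position: [0.5327, 0.1772, 0.1209]
ee_rot: [0.0, 0.993, -0.119, -0.0]
force: [0.4, 1.0, -0.2]
finger_gap: 0.0501
t 24.13 pos [0.533 0.177 0.121] yaw -13.6363622352372 gap 0.050107764732049816 F [ 0.419  1.022 -0.222] q [ 0.22   0.152  1.496 -0.     1.494  2.029]
turn [ 0.    0.   -0.28] shift final [ 5.028 30.497  0.09 ] shift now [13.257 27.921  0.093]
```

```bash
python3 -m jog '[[1.33,2.79,0,0,0,0],[1.33,2.79,0,0,0,0],[1.33,2.79,0,0,0,0],[1.33,2.79,0,0,0,0],[1.33,2.79,0,0,0,0],[1.33,2.79,0,0,0,0],[1.33,2.79,0,0,0,0],[1.33,2.79,0,0,0,0],[1.33,2.79,0,0,0,0],[1.33,2.79,0,0,0,0]]' 7
python3 -m jog '[[0,0,0,0,0,-0.0933],[0,0,0,0,0,-0.0933],[0,0,0,0,0,-0.0933],[0,0,0,0,0,0],[0,0,0,0,0,0],[0,0,0,0,0,0],[0,0,0,0,0,0],[0,0,0,0,0,0],[0,0,0,0,0,0],[0,0,0,0,0,0]]'
python3 plan.py 0.5957 -0.1254 0.018 2.4
```

```text
t: 24.97
position: [0.5969, -0.1269, 0.1209]
ee_rot: [0.0, 0.993, -0.119, 0.001]
force: [0.4, 0.4, -0.1]
finger_gap: 0.0701
t: 25.8
position: [0.5964, -0.1251, 0.1195]
ee_rot: [0.0, 1.0, 0.021, -0.0]
force: [0.7, -0.0, 0.2]
finger_gap: 0.07
t 25.8 pos [ 0.596 -0.125  0.12 ] yaw 2.392475626686516 gap 0.07003912677141261 F [ 0.74  -0.011  0.245] q [-0.3    0.257  1.375 -0.     1.51   1.229]
turn [ 0.  0. -0.] shift final [-0.07   0.026 10.15 ] shift now [-0.07   0.025 10.15 ]
```

```bash
python3 -m jog '[[0,0,1.5,0,0,0],[0,0,1.5,0,0,0],[0,0,1.5,0,0,0],[0,0,1.5,0,0,0],[0,0,1.2,0,0,0],[0,0,1,0,0,0],[0,0,0.8,0,0,0],[0,0,0.5,0,0,0],[0,0,0.4,0,0,0],[0,0,0.2,0,0,0]]' 6
python3 -m jog '[[0,0,0,0,0,0],[0,0,0,0,0,0],[0,0,0,0,0,0],[0,0,0,0,0,0],[0,0,0,0,0,0],[0,0,0,0,0,0],[0,0,0,0,0,0],[0,0,0,0,0,0],[0,0,0,0,0,0],[0,0,0,0,0,0]]' 0
python3 -m jog '[[0,0,-0.5,0,0,0],[0,0,-1,0,0,0],[0,0,-1.5,0,0,0],[0,0,-2,0,0,0],[0,0,-2,0,0,0],[0,0,-2,0,0,0],[0,0,-2,0,0,0],[0,0,-1,0,0,0],[0,0,0,0,0,0],[0,0,0,0,0,0]]'
python3 plan.py 0.5506 0.2514 0.10 -13.65
```

```text
t: 26.63
position: [0.5965, -0.1253, 0.0182]
ee_rot: [0.0, 1.0, 0.021, 0.0]
force: [1.6, -0.2, -0.5]
finger_gap: 0.0603
t: 27.47
position: [0.5967, -0.1254, 0.019]
ee_rot: [0.0, 1.0, 0.021, 0.0]
force: [-0.3, -0.5, 2.8]
finger_gap: 0.0301
t: 28.3
position: [0.5965, -0.1252, 0.1387]
ee_rot: [0.0, 1.0, 0.021, 0.0]
force: [0.0, 0.1, -1.3]
finger_gap: 0.0296
t 28.3 pos [ 0.596 -0.125  0.139] yaw 2.4048699089801375 gap 0.029621131296717892 F [ 0.038  0.127 -1.309] q [-0.3    0.246  1.349 -0.     1.546  1.229]
turn [ 0.    -0.001  0.28 ] shift final [-13.348 -35.513   3.875] shift now [ -3.008 -37.821   3.861]
```

```bash
python3 -m jog '[[-0.2,-0.9,0,0,0,0],[-0.2,-3,0,0,0,0],[-0.2,-3,0,0,0,0],[-0.2,-3,0,0,0,0],[-0.2,-3,0,0,0,0],[-0.2,-3,0,0,0,0],[-0.2,-3,0,0,0,0],[-0.2,-3,0,0,0,0],[-0.2,-3,0,0,0,0],[-0.2,-3,0,0,0,0]]'
python3 -m jog '[[-0.25,-3,0,0,0,0],[-0.25,-3,0,0,0,0],[-0.25,-3,0,0,0,0],[-0.25,-0.9,0,0,0,0],[0,0,0,0,0,0.07],[0,0,0,0,0,0.07],[0,0,0,0,0,0.07],[0,0,0,0,0,0.07],[0,0,0,0,0,0],[0,0,0,0,0,0]]'
python3 -m jog '[[0,0,1,0,0,0],[0,0,1.5,0,0,0],[0,0,1.5,0,0,0],[0,0,1.5,0,0,0],[0,0,0.7,0,0,0],[0,0,0.4,0,0,0],[0,0,0,0,0,0],[0,0,0,0,0,0],[0,0,0,0,0,0],[0,0,0,0,0,0]]'
python3 plan.py 0.5506 0.2514 0.035 -13.65
python3 - <<'E'
from bl import *
for n in("top","scene"):
    c=optics.camera(n)
    print(n,"wide held",blade(c,-.0005,.070)); print(n,"medium seated",blade(c,-.0765,.033)); print(n,"narrow seated",blade(c,.0755,.033))
    s=c["pixels"][180:280,310:430] if n=="scene" else c["pixels"][160:280,120:260]
    cv2.imwrite(f"pics/p4{n}.png",cv2.resize(s,None,fx=3.5,fy=3.5,interpolation=cv2.INTER_CUBIC))
E
```

```text
t: 29.13
position: [0.5628, 0.1545, 0.1362]
ee_rot: [0.0, 1.0, 0.021, -0.002]
force: [0.5, -0.5, -0.7]
finger_gap: 0.0299
t: 29.97
position: [0.5497, 0.2507, 0.137]
ee_rot: [0.001, 0.993, -0.118, -0.001]
force: [0.3, -0.1, -0.9]
finger_gap: 0.0299
t: 30.8
position: [0.5513, 0.2514, 0.0737]
ee_rot: [-0.0, 0.993, -0.119, 0.001]
force: [-0.0, -0.7, -0.2]
finger_gap: 0.0298
t 30.8 pos [0.551 0.251 0.074] yaw -13.634962267109875 gap 0.02981928993654834 F [-0.022 -0.658 -0.159] q [ 0.334  0.278  1.442 -0.     1.419  2.143]
turn [-0.001 -0.002  0.   ] shift final [-0.07  0.02  3.87] shift now [-0.077  0.024  3.869]
top wide held (199, 'x', np.float64(0.035420539454553375), np.float64(0.08453255130551321), 'y@67', np.float64(0.00015974523332516722), 'yaw', np.float64(-0.5755071231536775), 'w', np.float64(0.03403051114447282))
top medium seated (136, 'x', np.float64(0.035091015201949946), np.float64(0.08431090783786095), 'y@67', np.float64(-0.00011511173218363424), 'yaw', np.float64(-0.28012635363036104), 'w', np.float64(0.01809776262829628))
top narrow seated (26, 'x', np.float64(0.03549277962648913), np.float64(0.08588029966098594), 'y@67', np.float64(0.009362567297340349), 'yaw', np.float64(-28.285714107535313), 'w', np.float64(0.0))
scene wide held (115, 'x', np.float64(0.03500023474111272), np.float64(0.08511117766306149), 'y@67', np.float64(0.000369776719247809), 'yaw', np.float64(0.2585955637526637), 'w', np.float64(0.030040003697261786))
scene medium seated (80, 'x', np.float64(0.035661145503904056), np.float64(0.08638917795574799), 'y@67', np.float64(0.0010945317819431588), 'yaw', np.float64(0.08909894877992351), 'w', np.float64(0.013587268357431972))
scene narrow seated (20, 'x', np.float64(0.03796647911417542), np.float64(0.08491121789824575), 'y@67', np.float64(0.0008712169453280183), 'yaw', np.float64(-0.343386401893745), 'w', np.float64(0.002321925451781212))
```

View pics/p4scene.png

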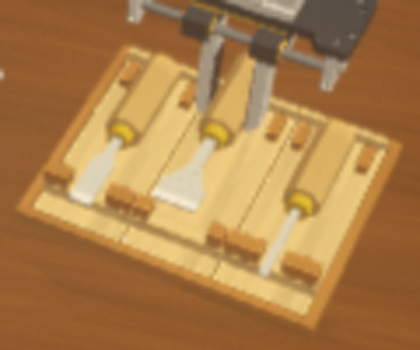

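The medium is seated at (90,170) and the narrow at (285,225). The wide hovers over the middle notch, centred within 0.5 mm in both views. Lowering it.

```bash
python3 -m jog '[[-0.05,0,0.5,0,0,0],[0,0,0.5,0,0,0],[0,0,0.5,0,0,0],[0,0,0.5,0,0,0],[0,0,0.5,0,0,0],[0,0,0.4,0,0,0],[0,0,0.3,0,0,0],[0,0,0.3,0,0,0],[0,0,0.1,0,0,0],[0,0,0.1,0,0,0]]'
python3 -m jog '[[0,0,0.1,0,0,0],[0,0,0.05,0,0,0],[0,0,0.05,0,0,0],[0,0,0,0,0,0],[0,0,0,0,0,0],[0,0,0,0,0,0],[0,0,0,0,0,0],[0,0,0,0,0,0],[0,0,0,0,0,0],[0,0,0,0,0,0]]'
```

```text
t: 31.73
position: [0.5501, 0.2513, 0.0353]
ee_rot: [0.0, 0.993, -0.119, -0.0]
force: [0.6, -0.1, -0.7]
finger_gap: 0.0297
t: 32.57
position: [0.5502, 0.2513, 0.035]
ee_rot: [-0.0, 0.993, -0.119, 0.0]
force: [-3.0, -1.0, 6.5]
finger_gap: 0.0295
```

Contact (6.5 N). Release, lift, then back off (tool −x) so the tray is in view.

```bash
python3 -m jog '[[0,0,0,0,0,0],[0,0,0,0,0,0],[0,0,0,0,0,0],[0,0,0,0,0,0],[0,0,0,0,0,0],[0,0,-0.5,0,0,0],[0,0,-1,0,0,0],[0,0,-2,0,0,0],[0,0,-2.5,0,0,0],[0,0,-3,0,0,0]]' 4.8
python3 -m jog '[[0,0,-2,0,0,0],[0,3,-1,0,0,0],[0,3,-1,0,0,0],[0,3,-1,0,0,0],[0,3,0,0,0,0],[0,3,0,0,0,0],[0,3,0,0,0,0],[0,3,0,0,0,0],[0,3,0,0,0,0],[0,3,0,0,0,0]]'
python3 -m jog '[[0,3,0,0,0,0],[0,3,0,0,0,0],[0,3,0,0,0,0],[0,3,0,0,0,0],[0,3,0,0,0,0],[0,0,0,0,0,0],[0,0,0,0,0,0],[0,0,0,0,0,0],[0,0,0,0,0,0],[0,0,0,0,0,0]]'
python3 - <<'E'
from meas import *; from bl import *
np.set_printoptions(precision=4,suppress=True)
for n in("top","scene"):
    c=optics.camera(n)
    for m,k in(("narrow",.0755),("wide",-.0005),("medium",-.0765)): print(n,m,blade(c,k,.033,65))
    if n=="top": old=np.load("top.npy"); cv2.imwrite("pics/f.png",cv2.resize(c["pixels"][160:300,120:465],None,fx=2.3,fy=2.3,interpolation=cv2.INTER_CUBIC))
    else: cv2.imwrite("pics/fs.png",cv2.resize(c["pixels"][130:290,130:450],None,fx=2.4,fy=2.4,interpolation=cv2.INTER_CUBIC))
E
```

```text
t: 33.4
position: [0.5492, 0.251, 0.1236]
ee_rot: [0.001, 0.993, -0.119, -0.001]
force: [0.7, -0.3, 0.1]
finger_gap: 0.048
t: 34.23
position: [0.4861, -0.0124, 0.1748]
ee_rot: [0.0, 0.993, -0.119, 0.001]
force: [-0.3, -1.0, -0.4]
finger_gap: 0.0477
t: 35.07
position: [0.4514, -0.1558, 0.1737]
ee_rot: [-0.0, 0.993, -0.118, 0.0]
force: [-0.4, -0.0, 0.2]
finger_gap: 0.0481
top narrow (62, 'x', np.float64(0.03501823360040716), np.float64(0.08832862247974602), 'y@67', np.float64(0.0013855039782710438), 'yaw', np.float64(0.7268600448896775), 'w', np.float64(0.006697808679312425))
top wide (195, 'x', np.float64(0.03500844865411189), np.float64(0.0885159206957342), 'y@67', np.float64(-0.0006524901842295768), 'yaw', np.float64(-2.8128462851544067), 'w', np.float64(0.035012247272292324))
top medium (140, 'x', np.float64(0.035091015201949946), np.float64(0.08497211347583421), 'y@67', np.float64(0.00012936742831355652), 'yaw', np.float64(0.5806083461866739), 'w', np.float64(0.01809776262829628))
scene narrow (31, 'x', np.float64(0.03595195583806706), np.float64(0.08802510143963886), 'y@67', np.float64(0.0010159690386017939), 'yaw', np.float64(-0.7474040931268252), 'w', np.float64(0.0034300981485758525))
scene wide (122, 'x', np.float64(0.035809178679653365), np.float64(0.0863113509418341), 'y@67', np.float64(0.00020232330267850506), 'yaw', np.float64(0.11850323249214015), 'w', np.float64(0.031923660380540245))
scene medium (88, 'x', np.float64(0.035661145503904056), np.float64(0.08766050226234456), 'y@67', np.float64(0.0008440694682029792), 'yaw', np.float64(-0.0364560272606416), 'w', np.float64(0.015127446791357566))
```

View pics/f.png

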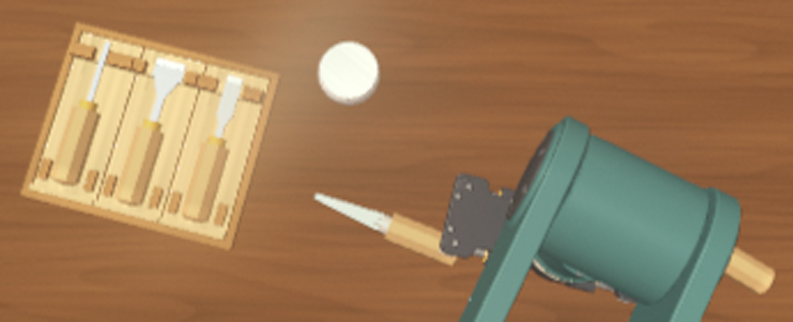

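View pics/fs.png

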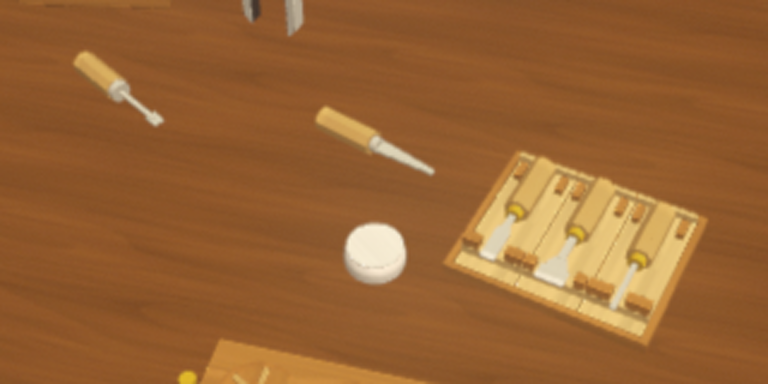

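Top view: all three chisels lie in their rests with blades between the posts (tips at 105,45; 170,65; 235,80) and handles between the cheeks. In the scene view the screwdriver, file and tin look undisturbed, and the arm is clear. Handing in.

```bash
python3 -c "
from bench import manip
print(manip.close_job())"
```

```text
the job is handed in; nothing more can be done
None
```

The three chisels are back in the tray, and I handed the job in at about 35 s of the 96 s allowed. I placed the narrow, medium and wide chisels in that order. From your left, the rests hold the narrow, the wide and the medium. Each chisel was lowered until it touched (5–7 N at the wrist), then released.

**Last checks:** in both cameras each blade lies within about 1.5 mm of its notch centre, edges pointing away and handles between the cheeks. All but one of the blade-angle readings show the blades straight to within 1°. The exception is the wide blade, which read -2.8° from the top camera but 0.1° from the scene camera. I put that down to glare or masking and did not follow it up.

**Left in place:** the screwdriver, file and wax tin look undisturbed. That is from the pictures only, as I did not re-measure them. The arm ended clear of everything.

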